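# Load the feeder and show its home mark to the camera with an inspection mirror

### The arm

A 6-joint arm with a two-finger parallel gripper is mounted at the origin on the work surface. World frame = base frame: x ahead of the robot, y to its left, z up, the work surface at z = 0. Lengths are in m, angles in rad, forces in N, time in s.
With the tool pointing down it reaches from about 0.35 to 1 m from the base axis. Payload 7.1 kg.
Tool frame: the origin (TCP) lies on the centre line of the jaws, within the pads' length; the fingertips stand 22 mm ahead of it and the grasp point (between the pads) lies 3 mm ahead of it; z points along the fingers, y is the direction in which the jaws open and shut (so a half turn about z gives the same grasp; the last joint's range is limited). The gripper opens to 85 mm and grips with 20 to 120 N. Pads are 22 mm wide; open, the fingers measure 114 mm over their backs; the gripper's body (76 mm by 85 mm) begins 54 mm behind the grasp point. The pads swing forward as they close: fully open they stand 13 mm farther back than shut.
Start: joints at [1.277, 0.423, 1.63, -0, 1.089, -0.019], TCP at [0.17, 0.602, 0.253] pointing down, gripper open.
Joint ranges: [-3, 3], [-0.9, 2.11], [0.09, 2.58], [-1.31, 4.45], [0.11, 2.69], [-2.54, 2.54]. Speed limits (rad/s): [2.39, 2.39, 3.01, 3.14, 3.14, 3.14].

### API

Orientations are given as a rotation vector (axis times angle).
In Python, from workcell import * gives the robot as it stands.
- The arm moves only by the tool send_rows, never from a script. Its arguments are lists of equal length, an entry for each row: "xyz": the shift along the world's x, y, z in units of 40 mm (1.0 is 40 mm), a list of three; "spin": the turn about the world's z in units of 8 degrees (1.0 is 8 degrees). In form: {"xyz": [[dx, dy, dz], ...], "spin": [spin, ...]}. A call has 1 to 10 rows; each row is the pose to reach, as a shift and turn from the pose commanded when the call began; what a row does not reach only later rows make up. A row lasts 1/10 s, in which the tool goes at most 50 mm and 8.59 degrees, less where a joint would pass 70% of its speed; a pose out of reach is approached as far as the arm can. A call with a gripper value outside its range is refused whole. "jaw" is the opening, from 0 (shut) to 1 (fully open), set as the call begins (left out, the last holds). The fingers move at their own pace and stop on an object; "newtons" is the grip in N (left out, the last holds). Time passes only in rows, so rows that repeat a pose let the fingers close. It gives the time, the measured TCP pose, the force and the opening at its end, in the units of the state.
- observe(): the state, without advancing time (a new reading comes with each control period).
- snapshot(name): name is "side" or "top"; returns the picture (420x560x3 uint8, red, green, blue); there is no depth.
- get_calibration(name): a dict with "fx", "fy", "cx", "cy" (pixels), "extrinsics" (4x4, takes a point from world to camera coordinates). Camera axes: x right, y down, z forward; pixel columns grow to the right and rows downward; lengths in m; the calibration is good to about 2 mm. A picture is of the moment at which its call begins. get_calibration takes no time and is no camera call.
- hand_in(): hands the job in, once; it reports no verdict.
Trained networks look in the newest picture that a camera, given by its name, has taken for a name from the list of things; names that differ only in an ending like _2 or _b are one class to them, and where a whole thing is asked for, a point or a joint stands for the part that bears it (a point fixed in the world has none). Each returns a list of dicts, best first, with "p" (0 to 1); they miss things now and then, are a little off and sometimes report something else, mostly with a low value. They report only what shows in the picture. A call takes as long as a camera call. They do not tell look-alikes from the thing itself.
- spot_in(label, camera): "location" ([x, y, z] in m, in the coordinates of the camera as it stood for that picture, good to about 4 mm: the middle of the surface that is visible of it).
The state is a dict: "clock": time; "joint_positions": joint angles; "dq": joint speeds; "joint_torque": joint torques, N m; "eef_pos": TCP position; "eef_rot": TCP orientation; "contact_force": force on the tool from outside, world axes, zero at the start; "torque": the same for the moment, N m; "opening": opening from 0.0 (shut) to 1.0 (fully open).
Only numpy, scipy, OpenCV 4.12 (cv2) and the standard library are available. Lean on these libraries where they do the work, as an engineer would, in place of code of your own. Each camera call takes 0.05 s, during which the arm holds its last target. There are 200 camera calls.

### The job

Load the three test pieces from the blue tray (brass sleeve, aluminium bush, orange roller) into the white hopper of the parts feeder. Then pick up the inspection mirror by its handle, without touching its head, and hold it still in the air on the camera's line of sight, about 23 cm from the lens and equally far from the orange-and-black home mark on the drop tube, turned so that the camera sees the mark in the middle of the mirror; finish while still holding it there. Leave the black pulley and everything else on the bench where it is.

Things in the scene. Friction and masses are not known exactly. Their poses are not given: they have to be found in the camera images.
- feeder: Parts feeder, fixed: frame of black 20 mm extrusion, 200 (x) by 180 (y) by 160 high, white hopper on top, at its +x +y corner a white drum (80 wide, top at 222) above the drop tube. A 20 high outrigger leaves that corner, 120 along +x, then 180 along +y to the camera's post. Origin on the bench under the frame's centre, x and y along its sides, z up; turned by up to 0.25 rad.
- hopper_floor (a point): Centre of the hopper's inner floor, 172 above the bench; from the feeder's origin 50 towards -x and 10 towards +y. The hopper is an open box, inside 155 (feeder x) by 135 (feeder y), walls 5 thick (11 at the rim), rim 68 above this point. The floor slopes gently (0.06 rad) down towards +y.
- home_mark (a point): Centre of the home mark: an orange dot (21 diameter) in a black disc (33 diameter) on a white 40 mm square plate on the drop tube, upright, facing the feeder's +y; 90 above the bench.
- view_spot (a point): Point in free air, 120 above the bench, where the centre of the mirror's face is to be held: on the camera's line of sight, 230 from the lens and 230 from the home mark. In the feeder's frame it lies 40 towards -x and 341 towards +y of the origin. Seen from above, lens and mark lie 50 degrees apart from here.
- sight_mid (a point): The point halfway between the lens and the home mark, 120 above the bench, 207 from view_spot. With the centre of the mirror's face at view_spot, the camera sees the mark in the middle of the mirror when the face looks straight at this point. The camera is small and black (58 wide); its lens, 150 above the bench, is at 174 (x), 263 (y) in the feeder's frame and aims at view_spot.
- mirror: Inspection mirror, loose, about 140 g, lying on the bench on its flat handle: red and black, 110 long (x), 24 wide (y), 18 high (z), straight-sided. Origin at the centre of the handle's underside; x along the handle towards the mirror, z up. A steel rod joins the handle's front end (x = 55) rigidly to the back of the mirror head. It balances about 25 ahead of the origin.
- mirror_head: Head of the mirror: upright glass 64 wide (y) by 50 high (z) in a black frame 70 by 56, 8 thick. Origin at the centre of the reflecting face, which looks along +x, i.e. along the handle and away from it; axes parallel to those of mirror; it lies 100 ahead of (x) and 32 above (z) the origin of mirror.
- parts_tray: Blue tray, fixed, 200 by 200, rim 12 high and 4 thick, floor 4 thick; origin under its centre, turned by up to 0.4 rad. The three test pieces and a black pulley stand in it in a two by two pattern, 84 apart along its x and y, in any order.
- brass_sleeve: Brass sleeve, loose, about 70 g: upright cylinder 22 diameter, 46 high; origin at the centre of its underside.
- alu_bush: Aluminium flanged bush, loose, about 60 g: upright, flange 34 diameter and 10 high at the bottom, above it a barrel 24 diameter up to 40 high; origin at the centre of its underside.
- orange_roller: Orange plastic roller, loose, about 35 g: upright cylinder 32 diameter, 34 high; origin at the centre of its underside.
- black_pulley: Black flanged pulley, 40 diameter, 18 high, standing in the tray: not one of the test pieces, stays there. Origin at the centre of its underside.
- calipers: Digital calipers lying flat, about 210 by 75, 13 high; origin under the middle of the beam. To be left alone.
- screwdriver: Screwdriver with yellow handle, about 200 long, lying on the bench; origin under its middle. To be left alone.
- screw_jar: Clear jar with red lid, 56 diameter, 65 high; origin at the centre of its underside. To be left alone.
- heat_sink: Finned round aluminium heat sink, 68 diameter, 40 high; origin at the centre of its underside. To be left alone.
- tape_roll: Amber roll of tape lying flat, 80 diameter, 24 high; origin at the centre of its underside. To be left alone.
There are look-alikes about, which are no part of the job. Leave any pink look-alike of the mirror alone.

How it is judged:
By the outcome, as a careful person would: the job done as asked, in the order asked, and still so for the second after the job is handed in, while the arm keeps its last pose, push and grip.
It also fails if it takes over 72 s, if anything falls off the work surface, if the arm or the gripper's body presses on something with over 40 N, if the wrist force passes 120 N, or if a joint passes its speed limit or range.

## Working session

There is one attempt and no reset: what is moved stays moved. The work goes in short steps, Python scripts to look and compute and a tool call to move; the robot and the scene stay as the last step left them, time stands still between calls to the robot, and variables do not carry over. Pictures are saved under pics/ and viewed, about 8 in all and at most 12, crops included, and the job is handed in when it is done.

Besides the shell and the picture viewer there is one more tool, called by a JSON object that holds its "name" and its "arguments". send_rows: Moves the arm, as the interface text tells. Its arguments: {"type":"object","properties":{"xyz":{"type":"array"},"spin":{"type":"array"},"jaw":{"type":"number"},"newtons":{"type":"number"}},"required":["xyz","spin"]}

```bash
mkdir -p pics; ls
cat > h.py <<'E'
from workcell import *
import numpy as np, cv2
def save(im,n,crop=None,s=1):
    if crop: a,b,c,d=crop; im=im[b:d,a:c]
    im=cv2.resize(im,None,fx=s,fy=s,interpolation=cv2.INTER_CUBIC)
    cv2.imwrite('pics/'+n,im[:,:,::-1])
def ray(cam,u,v,z):
    c=get_calibration(cam);E=np.array(c['extrinsics']);R=E[:3,:3];t=E[:3,3]
    o=-R.T@t;d=R.T@np.array([(u-c['cx'])/c['fx'],(v-c['cy'])/c['fy'],1])
    return o+d*(z-o[2])/d[2]
def proj(cam,p):
    c=get_calibration(cam);E=np.array(c['extrinsics']);q=E[:3,:3]@np.array(p)+E[:3,3]
    return np.array([c['fx']*q[0]/q[2]+c['cx'],c['fy']*q[1]/q[2]+c['cy']])
def spot(l,cam):
    E=np.array(get_calibration(cam)['extrinsics']);R=E[:3,:3];t=E[:3,3]
    return [(round(r['p'],2),np.round(R.T@(np.array(r['location'])-t),3), np.round(proj(cam,R.T@(np.array(r['location'])-t)))) for r in spot_in(l,cam)]
E
python3 - <<'E'
from h import *
a=snapshot('top');b=snapshot('side')
save(a,'top0.png',s=1.4);save(b,'side0.png',s=1.4)
for c in('top','side'):
    E=np.array(get_calibration(c)['extrinsics']);print(c,-E[:3,:3].T@E[:3,3],E[2,:3],get_calibration(c)['fx'])
for l in ['brass_sleeve','alu_bush','orange_roller','black_pulley','mirror','mirror_head','parts_tray','feeder','home_mark','calipers','screwdriver','screw_jar','heat_sink','tape_roll']:
    print(l,spot(l,'top')[:3])
print(observe())
E
```

```text
pics
top [ 0.28322308 -0.0079708   1.31497602] [ 0.19118544  0.03101204 -0.9810639 ] 463.04443270380517
side [ 0.04322903 -0.68524359  0.69906153] [ 0.44328399  0.6881913  -0.57436229] 420.21394808646204
brass_sleeve [(0.25, array([ 0.315, -0.263,  0.022]), array([380., 291.]))]
alu_bush []
orange_roller [(0.66, array([0.565, 0.317, 0.04 ]), array([174., 196.]))]
black_pulley [(0.69, array([0.464, 0.271, 0.025]), array([190., 232.]))]
mirror [(0.95, array([ 0.506, -0.005,  0.017]), array([287., 220.])), (0.86, array([0.266, 0.251, 0.016]), array([193., 304.])), (0.65, array([0.495, 0.348, 0.033]), array([162., 220.]))]
mirror_head [(0.55, array([ 0.564, -0.028,  0.048]), array([296., 198.])), (0.51, array([0.264, 0.304, 0.044]), array([171., 304.]))]
parts_tray [(0.62, array([0.523, 0.301, 0.006]), array([182., 212.]))]
feeder [(0.9, array([ 0.617, -0.355,  0.172]), array([426., 170.]))]
home_mark [(0.72, array([ 0.618, -0.353,  0.172]), array([426., 169.]))]
calipers [(0.76, array([0.695, 0.071, 0.008]), array([263., 157.]))]
screwdriver [(0.77, array([ 0.316, -0.264,  0.022]), arra
[... 392 characters left out ...]
ay([190., 232.]))]
{'clock': 0.8, 'joint_positions': array([ 1.27701888e+00,  4.23047398e-01,  1.62986705e+00,  1.97754912e-05,
        1.08857842e+00, -1.89794333e-02]), 'dq': array([1.23713812e-03, 6.51166503e-04, 9.46763212e-04, 2.37927802e-03,
       1.49082865e-05, 1.85492674e-04]), 'joint_torque': array([-6.11963515e-04, -5.57266080e+01, -2.82142031e+01, -1.20272316e-04,
        8.43794787e-04, -1.02937690e-05]), 'eef_pos': array([0.16955701, 0.60157339, 0.2533649 ]), 'eef_rot': array([-4.30308870e-01, -3.11198129e+00, -1.59114262e-04]), 'contact_force': array([0.14957776, 0.39019338, 0.44715716]), 'torque': array([ 0.02597011,  0.0166833 , -0.01373438]), 'opening': 0.9960405346020843}
```

View pics/top0.png

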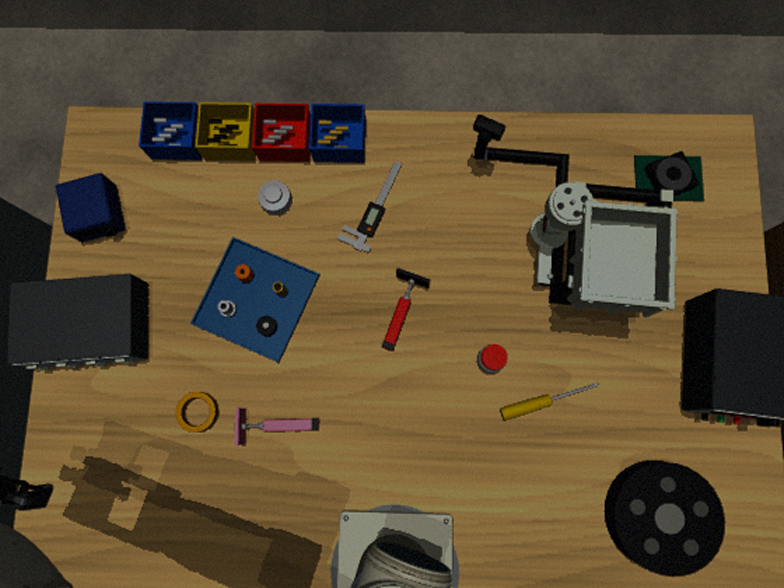

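View pics/side0.png

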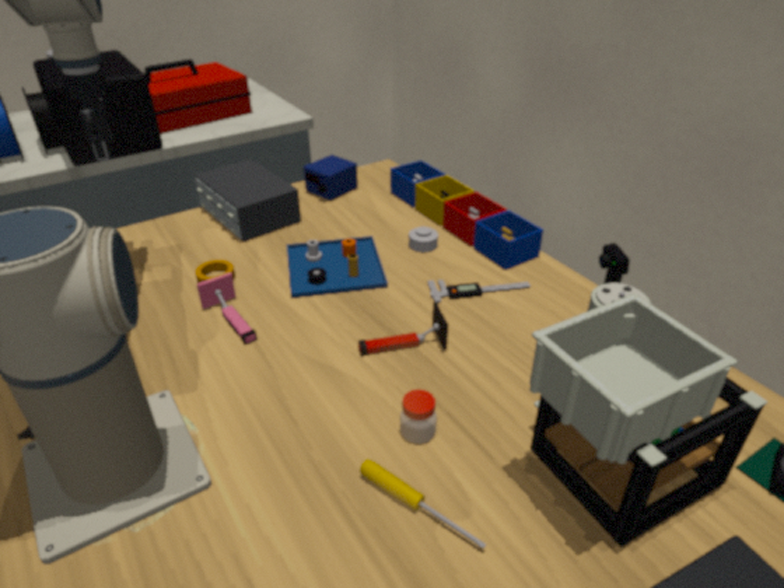

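Top view (1.4×): tray pieces are orange (243,272), brass (278,288), alu (227,308) and black pulley (267,326). The red mirror is at (402,325) with its head at (413,278), and the pink look-alike is at (290,425). The hopper is at (627,255), the drum at (570,203) and the camera at (488,130). I choose the red mirror. Next is one close crop to measure and confirm.

Run:
```python
from h import *
a=snapshot('top')
def cr(x,y,w,h,s): return cv2.resize(a[y:y+h,x:x+w],None,fx=s,fy=s,interpolation=cv2.INTER_CUBIC)
t=cr(135,165,97,98,4);f=cr(335,75,155,150,4)[:,:,:]
m=cr(270,185,45,70,4)
im=np.zeros((600,800,3),np.uint8)
# left: mirror & tray  (tray at 0.. scale 2), feeder scale 4
im[:300,:]=0
t=cr(135,165,98,98,2);m=cr(270,185,45,70,4)
f=cr(335,75,150,150,4)
im[:196,:196]=t; im[200:480,0:180]=m; im[:600,200:800]=f
save(im,'c1.png')
```

```text
(no output)
```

View pics/c1.png

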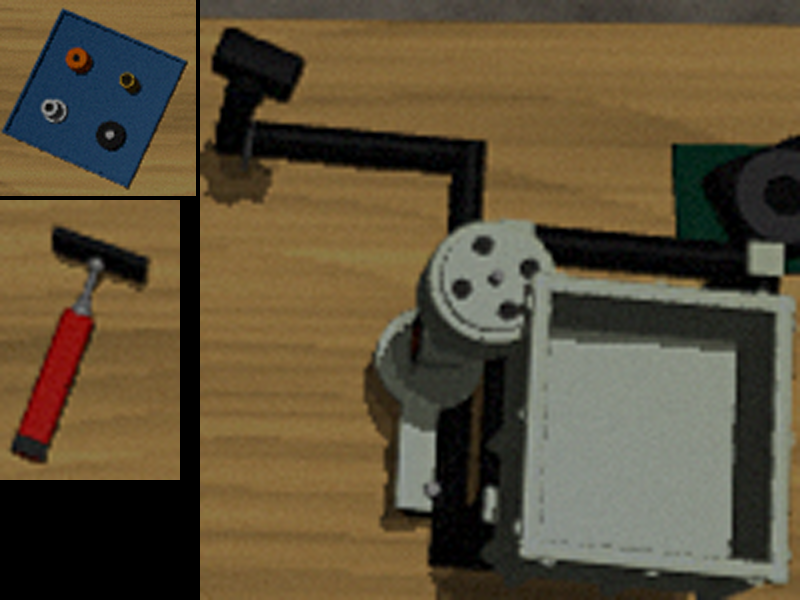

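The crop shows the red handle from (30,450) to (80,312) with its head at (100,255). The hopper's outer rim corners are (535,275), (795,297), (787,582) and (520,560). The piece tops are orange (77,58), alu (54,108), brass (128,80) and pulley (110,134).

Run:
```python
from h import *
from scipy.optimize import least_squares
a=snapshot('top')
px=[(335+(X-200)/4,75+Y/4) for X,Y in [(535,275),(795,297),(787,582),(520,560)]]
M=np.array([(38.5,88.5),(38.5,-68.5),(-138.5,-68.5),(-138.5,88.5)])/1000
W=np.array([ray('top',u,v,.24)[:2] for u,v in px]);print(np.round(W,3),np.linalg.norm(W-np.roll(W,-1,0),axis=1))
T=lambda p,m:np.array(m)@np.array([[np.cos(p[2]),np.sin(p[2])],[-np.sin(p[2]),np.cos(p[2])]])+p[:2]
r=least_squares(lambda p:(T(p,M)-W).ravel(),[.66,-.36,0]);p=r.x;print('feeder',p,np.round(r.fun,4))
for n,m in dict(hopper=(-.05,.01),view=(-.04,.341),lens=(.174,.263),mark=(.038,.127),mid=(.106,.195)).items(): print(n,T(p,m),proj('top',[*T(p,m),dict(lens=.15,mark=.09,hopper=.172).get(n,.12)]))
print('lens seen px',335+58/4,75+65/4)
for n,(X,Y),z in [('orange',(77,58),.038),('alu',(54,108),.044),('brass',(128,80),.050),('pulley',(110,134),.022)]: print(n,ray('top',135+X/2,165+Y/2,z))
h=cv2.cvtColor(a,cv2.COLOR_RGB2HSV);m=((h[...,0]<6)|(h[...,0]>174))&(h[...,1]>180)&(h[...,2]>60)
m[:, :265]=0;m[:,320:]=0;m[:180]=0;m[260:]=0
v,u=np.nonzero(m);q=np.array([ray('top',x,y,.018)[:2] for x,y in zip(u,v)]);c=q.mean(0);d=np.linalg.svd(q-c)[2][0];d*=np.sign(d[0]);s=(q-c)@d
print('red',len(q),c,d,np.degrees(np.arctan2(d[1],d[0])),s.min(),s.max(),'origin',c+d*(s.max()-.055))
print('headtop',ray('top',270+100/4,185+55/4-2,.06), [ray('top',270+X/4,185+(Y-200)/4,.06)[:2] for X,Y in[(55,228),(148,260)]])
```

```text
[[ 0.662 -0.318]
 [ 0.651 -0.472]
 [ 0.477 -0.458]
 [ 0.487 -0.304]] [0.15454292 0.17429586 0.1540267  0.17571788]
feeder [ 0.61809775 -0.40172495 -0.07557777] [ 0.0015  0.0018  0.0006 -0.0006 -0.0022 -0.002   0.0001  0.0009]
hopper [ 0.56899554 -0.3879782 ] [440.38879377 188.36144503]
view [ 0.60395943 -0.05867815] [308.44197132 177.6384286 ]
lens [ 0.81145908 -0.15261373] [345.15722891 100.38912785]
mark [ 0.66557852 -0.27795671] [388.53591862 160.27128834]
mid [ 0.7385188  -0.21528522] [367.08101273 130.65383963]
lens seen px 349.5 91.25
orange [0.5699718  0.32052592 0.038     ]
alu [0.49611026 0.34641735 0.044     ]
brass [0.53726297 0.24335917 0.05      ]
pulley [0.46432179 0.26992553 0.022     ]
red 268 [0.48066694 0.00524237] [ 0.94645795 -0.32282713] -18.83398411160666 -0.04695743520124724 0.04848993161796017 origin [0.47450543 0.007344  ]
headtop [ 0.56454826 -0.0247448   0.06      ] [array([0.57739856, 0.00677036]), array([ 0.55605671, -0.05810372])]
```

Run:
```python
from h import *
a=snapshot('top')
save(a,'c2.png',(140,178,215,243),9)
```

```text
(no output)
```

View pics/c2.png

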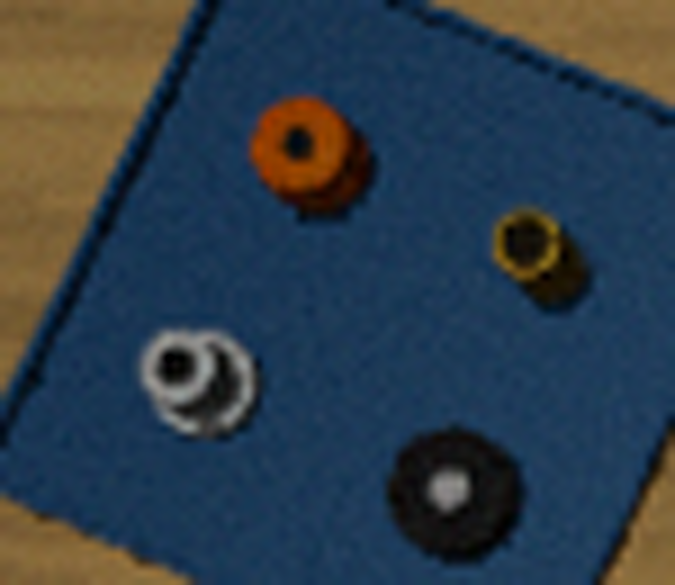

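The top centres in this 9× crop are orange (301,145), brass (527,243), alu (177,367) and pulley (450,490).

Run:
```python
from h import *
P={}
for n,(X,Y),z in [('orange',(301,145),.038),('brass',(527,243),.050),('alu',(177,367),.044),('pulley',(450,490),.022)]:
    P[n]=ray('top',140+(X+.5)/9-.5,178+(Y+.5)/9-.5,z);print(n,P[n])
for a,b in ['orange brass','alu pulley','orange alu','brass pulley']if 0 else [x.split() for x in ['orange brass','alu pulley','orange alu','brass pulley']]: print(a,b,P[b]-P[a],np.linalg.norm((P[b]-P[a])[:2]))
e=observe()['eef_pos']
for n in P: print(n,'move units',(P[n]-e)[:2]/.04)
```

```text
orange [0.57091268 0.32202551 0.038     ]
brass [0.53847736 0.24593649 0.05      ]
alu [0.49782448 0.35440375 0.044     ]
pulley [0.46429162 0.27119078 0.022     ]
orange brass [-0.03243532 -0.07608902  0.012     ] 0.0827138990511543
alu pulley [-0.03353286 -0.08321297 -0.022     ] 0.08971538469914925
orange alu [-0.0730882   0.03237824  0.006     ] 0.07993894358582644
brass pulley [-0.07418573  0.02525429 -0.028     ] 0.07836646079653273
orange move units [10.0332971  -6.98804973]
brass move units [ 9.22241404 -8.89027523]
alu move units [ 8.2060922  -6.17859377]
pulley move units [ 7.36777073 -8.25891791]
```

{"name": "send_rows", "arguments": {"xyz": [[9.2, -8.9, 0], [9.2, -8.9, 0], [9.2, -8.9, 0], [9.2, -8.9, 0], [9.2, -8.9, 0], [9.2, -8.9, 0], [9.2, -8.9, 0], [9.2, -8.9, 0], [9.2, -8.9, 0], [9.2, -8.9, 0]], "spin": [0, 0, 0, 0, 0, 0, 0, 0, 0, 0], "jaw": 0.65, "newtons": 40}}

```text
clock: 1.95
eef_pos: [0.5303, 0.2522, 0.2536]
eef_rot: [0.43, 3.112, 0.0]
contact_force: [0.3, 1.0, 0.0]
opening: 0.649
```

{"name": "send_rows", "arguments": {"xyz": [[0.2, -0.15, -1.2], [0.2, -0.15, -2.4], [0.2, -0.15, -3.4], [0.2, -0.15, -3.8]], "spin": [0, 0, 0, 0]}}

```text
clock: 2.35
eef_pos: [0.5349, 0.2466, 0.0976]
eef_rot: [-0.43, -3.107, 0.005]
contact_force: [-0.6, -0.6, -0.3]
opening: 0.653
```

Run:
```python
from h import *
o=observe();print(o['eef_pos'],o['joint_positions'])
save(snapshot('side'),'s1.png',(180,140,300,230),6)
print(proj('side',[.5385,.246,.05]),proj('side',o['eef_pos']))
```

```text
[0.53487041 0.24662325 0.09761967] [ 4.11829945e-01  5.87460396e-01  1.79275797e+00  7.25875984e-06
  7.67349493e-01 -8.83603127e-01]
[250.8430163  182.34888743] [248.86389856 168.46838299]
```

View pics/s1.png

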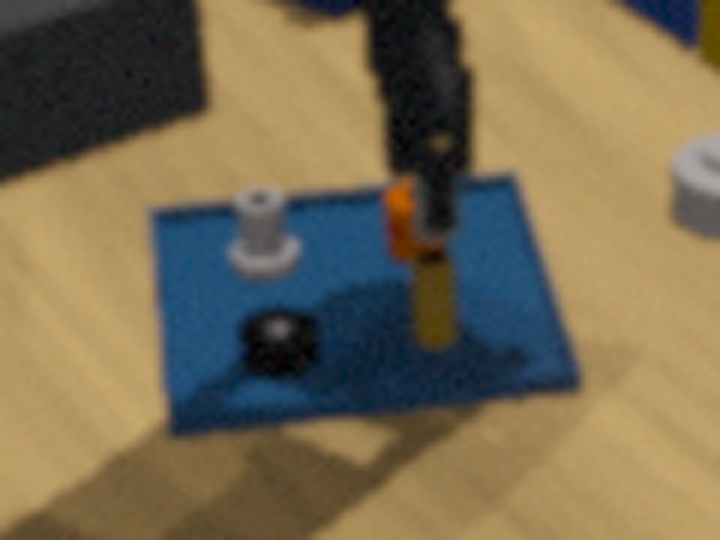

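The brass top sits at crop (434,255), 1.5 px from prediction. The gripper is above it, clear of the other pieces.

{"name": "send_rows", "arguments": {"xyz": [[0.1, 0, -0.8], [0.1, 0, -1.5], [0.1, 0, -1.5], [0.1, 0, -1.5], [0.1, 0, -1.5], [0.1, 0, -1.5]], "spin": [0, 0, 0, 0, 0, 0]}}

```text
clock: 3.0
eef_pos: [0.5421, 0.2485, 0.0434]
eef_rot: [0.43, 3.109, 0.003]
contact_force: [-0.5, 1.0, -0.6]
opening: 0.647
```

{"name": "send_rows", "arguments": {"xyz": [[0, 0, 0], [0, 0, 0], [0, 0, 0], [0, 0, 0], [0, 0, 0]], "spin": [0, 0, 0, 0, 0], "jaw": 0, "newtons": 40}}

```text
clock: 3.5
eef_pos: [0.5412, 0.248, 0.0421]
eef_rot: [0.43, 3.111, 0.001]
contact_force: [-1.3, -1.1, 7.0]
opening: 0.244
```

Gripped (opening 0.244 ≈ 21 mm). Lifting and carrying to the hopper.

{"name": "send_rows", "arguments": {"xyz": [[0, 0, 1.2], [0, 0, 2.4], [0, 0, 3.6], [0, -1, 4.5], [0, -1.9, 5.3], [0, -2.8, 6.1], [0, -3.8, 6.9], [0, -5, 7.3], [0, -6.2, 7.3], [0, -7.4, 7.3]], "spin": [0, 0, 0, 0, 0, 0, 0, 0, 0, 0]}}

```text
clock: 4.5
eef_pos: [0.5407, -0.05, 0.3345]
eef_rot: [0.43, 3.11, 0.0]
contact_force: [1.1, -0.8, -0.3]
opening: 0.243
```

{"name": "send_rows", "arguments": {"xyz": [[0, -1.2, 0], [0, -2.4, 0], [0, -3.6, 0], [0, -4.8, 0], [0, -6, 0], [0, -7.2, 0], [0, -8.4, 0], [0, -8.5, 0], [0, -8.5, 0]], "spin": [0, 0, 0, 0, 0, 0, 0, 0, 0]}}

```text
clock: 5.4
eef_pos: [0.5402, -0.3892, 0.3325]
eef_rot: [-0.434, -3.11, -0.001]
contact_force: [-0.5, -0.4, -0.8]
opening: 0.245
```

Run:
```python
from h import *
o=observe();print(o['eef_pos'],o['opening'])
save(snapshot('side'),'s2.png',(320,130,560,420),2)
save(snapshot('top'),'t2.png',(320,60,500,240),3)
import cv2
a=cv2.imread('pics/s2.png');b=cv2.imread('pics/t2.png');im=np.zeros((580,1020,3),np.uint8);im[:580,:480]=a;im[:540,480:1020]=b
cv2.imwrite('pics/st2.png',cv2.resize(im,None,fx=.78,fy=.78))
```

```text
[ 0.54020142 -0.38921598  0.33253589] 0.24535672584801282
```

View pics/st2.png

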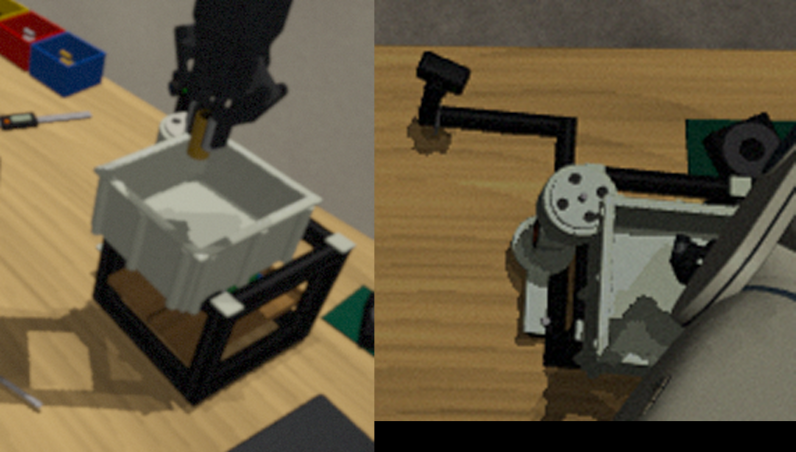

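The sleeve (left view, (200,135)) hangs over the hopper. Lowering and releasing.

{"name": "send_rows", "arguments": {"xyz": [[0, 0, -1], [0, 0, -1.9], [0, 0, -2.5], [0, 0, -2.75], [0, 0, -2.75], [0, 0, -2.75]], "spin": [0, 0, 0, 0, 0, 0]}}

```text
clock: 6.1
eef_pos: [0.5418, -0.3879, 0.2248]
eef_rot: [0.429, 3.111, -0.001]
contact_force: [-0.1, 0.3, -0.1]
opening: 0.246
```

{"name": "send_rows", "arguments": {"xyz": [[0, 0, 0], [0, 0, 0], [0, 0, 0], [0, 0, 0.8], [0, 0, 1.8], [0, 0, 2.9]], "spin": [0, 0, 0, 0, 0, 0], "jaw": 0.5}}

```text
clock: 6.7
eef_pos: [0.5404, -0.3879, 0.3401]
eef_rot: [-0.43, -3.111, -0.001]
contact_force: [0.1, -0.3, -0.3]
opening: 0.504
```

{"name": "send_rows", "arguments": {"xyz": [[-0.1, 1.2, 0.2], [-0.1, 2.4, 0], [-0.2, 3.6, 0], [-0.2, 4.8, 0], [-0.3, 6, 0], [-0.4, 7.2, 0], [-0.5, 8.4, 0], [-0.6, 9.6, 0], [-0.7, 10.8, 0], [-0.8, 12, 0]], "spin": [0, 0, 0, 0, 0, 0, 0, 0, 0, 0], "jaw": 0.65}}

```text
clock: 7.7
eef_pos: [0.5086, 0.0937, 0.3401]
eef_rot: [0.431, 3.111, 0.001]
contact_force: [1.2, 0.4, -0.0]
opening: 0.65
```

Run:
```python
from h import *
o=observe();print(o['clock'],o['eef_pos'],o['opening'])
a=snapshot('top');s=snapshot('side')
im=np.zeros((400,800,3),np.uint8)
im[:400,:400]=cv2.resize(a[75:225,340:490],(400,400));im[:,400:]=cv2.resize(s[190:390,360:560],(400,400))
save(im,'st3.png')
```

```text
7.7 [0.50856922 0.09367398 0.34006231] 0.6495764169134942
```

View pics/st3.png

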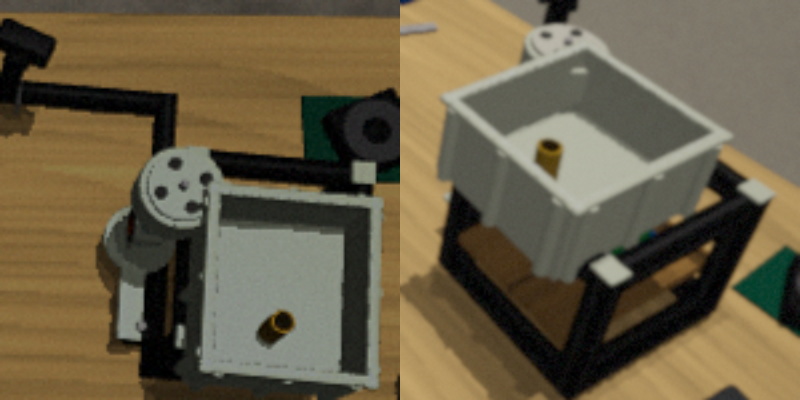

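The brass sleeve stands in the hopper, at left-view (280,322). Now the bush.

{"name": "send_rows", "arguments": {"xyz": [[-0.1, 1.2, 0], [-0.1, 2.4, 0], [-0.2, 3.6, 0], [-0.2, 4.8, -0.4], [-0.3, 5.8, -1.1], [-0.3, 6.4, -2.1], [-0.3, 6.45, -3.3], [-0.3, 6.45, -4.5], [-0.3, 6.45, -5.5], [-0.3, 6.45, -6]], "spin": [0, 0, 0, 0, 0, 0, 0, 0, 0, 0]}}

```text
clock: 8.8
eef_pos: [0.4956, 0.3483, 0.0958]
eef_rot: [-0.43, -3.108, 0.005]
contact_force: [-0.5, 0.3, -0.3]
opening: 0.651
```

{"name": "send_rows", "arguments": {"xyz": [[0, 0, -0.6], [0, 0, -1.1], [0, 0, -1.45], [0, 0, -1.45], [0, 0, -1.45]], "spin": [0, 0, 0, 0, 0]}}

```text
clock: 9.3
eef_pos: [0.4974, 0.3499, 0.0418]
eef_rot: [0.431, 3.112, 0.0]
contact_force: [0.1, -0.6, 0.3]
opening: 0.65
```

{"name": "send_rows", "arguments": {"xyz": [[0, 0, 0], [0, 0, 0], [0, 0, 0], [0, 0, 0], [0, 0, 0]], "spin": [0, 0, 0, 0, 0], "jaw": 0}}

```text
clock: 9.8
eef_pos: [0.4977, 0.3504, 0.0427]
eef_rot: [0.43, 3.11, 0.002]
contact_force: [0.8, -1.7, 6.0]
opening: 0.267
```

{"name": "send_rows", "arguments": {"xyz": [[0, 0, 1.2], [0, 0, 2.4], [0, 0, 3.6], [0.1, -1, 4.5], [0.2, -1.9, 5.3], [0.3, -2.8, 6.1], [0.5, -3.8, 6.9], [0.7, -5, 7.3], [0.9, -6.2, 7.3], [1.1, -7.4, 7.3]], "spin": [0, 0, 0, 0, 0, 0, 0, 0, 0, 0]}}

```text
clock: 10.8
eef_pos: [0.5409, 0.0528, 0.3349]
eef_rot: [0.429, 3.109, 0.001]
contact_force: [1.2, -0.1, -1.1]
opening: 0.263
```

{"name": "send_rows", "arguments": {"xyz": [[0.2, -1.2, 0], [0.4, -2.4, 0], [0.6, -3.6, 0], [0.8, -4.8, 0], [1, -6, 0], [1.2, -7.2, 0], [1.4, -8.4, 0], [1.6, -9.6, 0], [1.75, -10.8, 0], [1.75, -11.05, 0]], "spin": [0, 0, 0, 0, 0, 0, 0, 0, 0, 0]}}

```text
clock: 11.8
eef_pos: [0.6103, -0.3922, 0.3329]
eef_rot: [0.436, 3.111, -0.002]
contact_force: [-0.6, 0.1, -0.0]
opening: 0.265
```

{"name": "send_rows", "arguments": {"xyz": [[0, 0, 0], [0, 0, 0]], "spin": [0, 0]}}

```text
clock: 12.0
eef_pos: [0.6105, -0.3864, 0.3331]
eef_rot: [-0.43, -3.111, -0.001]
contact_force: [0.5, 0.4, -0.2]
opening: 0.263
```

Opening is still 0.263, so the bush is held. Lower, release and go back.

{"name": "send_rows", "arguments": {"xyz": [[0, 0, -1], [0, 0, -1.9], [0, 0, -2.5], [0, 0, -2.75], [0, 0, -2.75], [0, 0, -2.75]], "spin": [0, 0, 0, 0, 0, 0]}}

```text
clock: 12.6
eef_pos: [0.6117, -0.387, 0.225]
eef_rot: [0.429, 3.11, -0.001]
contact_force: [-0.3, 0.1, -0.5]
opening: 0.261
```

{"name": "send_rows", "arguments": {"xyz": [[0, 0, 0], [0, 0, 0], [0, 0, 0], [0, 0, 0.8], [0, 0, 1.8], [0, 0, 2.9]], "spin": [0, 0, 0, 0, 0, 0], "jaw": 0.5}}

```text
clock: 13.2
eef_pos: [0.6103, -0.3873, 0.34]
eef_rot: [-0.43, -3.11, -0.001]
contact_force: [0.1, -0.1, -0.2]
opening: 0.495
```

{"name": "send_rows", "arguments": {"xyz": [[-0.1, 1.2, 0.2], [-0.1, 2.4, 0], [-0.2, 3.6, 0], [-0.2, 4.8, 0], [-0.3, 6, 0], [-0.4, 7.2, 0], [-0.5, 8.4, 0], [-0.6, 9.6, 0], [-0.7, 10.8, 0], [-0.8, 12, 0]], "spin": [0, 0, 0, 0, 0, 0, 0, 0, 0, 0], "jaw": 0.7}}

```text
clock: 14.2
eef_pos: [0.5785, 0.0944, 0.3401]
eef_rot: [0.431, 3.111, 0.001]
contact_force: [0.5, 0.5, 0.8]
opening: 0.695
```

Run:
```python
from h import *
o=observe();print(o['clock'],o['eef_pos'],o['opening'])
a=snapshot('top');s=snapshot('side')
im=np.zeros((400,800,3),np.uint8)
im[:400,:400]=cv2.resize(a[75:225,340:490],(400,400));im[:,400:]=cv2.resize(a[178:253,140:215],(400,400))
save(im,'st4.png')
```

```text
14.2 [0.57848814 0.09436274 0.34005934] 0.6953563894810855
```

View pics/st4.png

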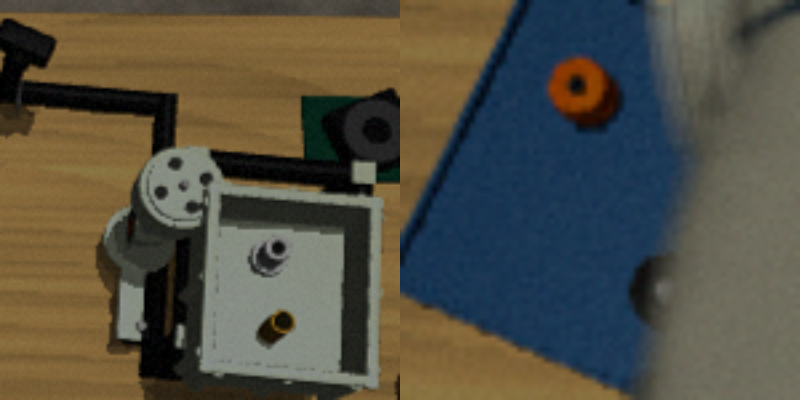

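Both pieces are standing in the hopper, at (270,255) and (277,325), and the roller is undisturbed. Now the roller.

{"name": "send_rows", "arguments": {"xyz": [[0, 1.2, 0], [-0.1, 2.4, 0], [-0.2, 3.6, 0], [-0.2, 4.7, -0.5], [-0.2, 5.5, -1.3], [-0.2, 5.7, -2.4], [-0.2, 5.7, -3.6], [-0.2, 5.7, -4.8], [-0.2, 5.7, -5.7], [-0.2, 5.7, -6]], "spin": [0, 0, 0, 0, 0, 0, 0, 0, 0, 0]}}

```text
clock: 15.3
eef_pos: [0.569, 0.3188, 0.0954]
eef_rot: [-0.43, -3.107, 0.006]
contact_force: [-0.5, -0.6, 0.6]
opening: 0.698
```

{"name": "send_rows", "arguments": {"xyz": [[0, 0, -0.6], [0, 0, -1.1], [0, 0, -1.6], [0, 0, -1.6], [0, 0, -1.6]], "spin": [0, 0, 0, 0, 0]}}

```text
clock: 15.8
eef_pos: [0.5718, 0.3207, 0.0366]
eef_rot: [0.431, 3.111, 0.001]
contact_force: [-0.7, 0.7, -0.4]
opening: 0.699
```

{"name": "send_rows", "arguments": {"xyz": [[0, 0, 0], [0, 0, 0], [0, 0, 0], [0, 0, 0], [0, 0, 0]], "spin": [0, 0, 0, 0, 0], "jaw": 0}}

```text
clock: 16.3
eef_pos: [0.5719, 0.3211, 0.0373]
eef_rot: [0.43, 3.11, 0.002]
contact_force: [-0.6, 0.3, 5.0]
opening: 0.361
```

{"name": "send_rows", "arguments": {"xyz": [[0, 0, 1.2], [0, 0, 2.4], [0, 0, 3.6], [0, -1, 4.5], [0, -1.9, 5.3], [0, -2.8, 6.1], [0, -3.8, 6.9], [0, -5, 7.4], [0, -6.2, 7.4], [0, -7.4, 7.4]], "spin": [0, 0, 0, 0, 0, 0, 0, 0, 0, 0]}}

```text
clock: 17.3
eef_pos: [0.5708, 0.0229, 0.3336]
eef_rot: [0.429, 3.108, 0.001]
contact_force: [-0.1, 0.7, -1.1]
opening: 0.357
```

{"name": "send_rows", "arguments": {"xyz": [[0, -1.2, 0], [0, -2.4, 0], [0, -3.6, 0], [0, -4.8, 0], [0, -6, 0], [0, -7.2, 0], [0, -8.4, 0], [0, -9.6, 0], [0, -10.4, 0], [0, -10.4, 0]], "spin": [0, 0, 0, 0, 0, 0, 0, 0, 0, 0]}}

```text
clock: 18.3
eef_pos: [0.5699, -0.3955, 0.3317]
eef_rot: [0.436, 3.11, -0.003]
contact_force: [0.5, -0.6, 0.2]
opening: 0.359
```

{"name": "send_rows", "arguments": {"xyz": [[0, 0, -1], [0, 0, -1.9], [0, 0, -2.5], [0, 0, -2.7], [0, 0, -2.7], [0, 0, -2.7]], "spin": [0, 0, 0, 0, 0, 0]}}

```text
clock: 18.9
eef_pos: [0.5717, -0.3915, 0.2252]
eef_rot: [0.429, 3.11, -0.002]
contact_force: [-0.1, 0.0, -0.6]
opening: 0.356
```

{"name": "send_rows", "arguments": {"xyz": [[0, 0, -0.2], [0, 0, -0.2], [0, 0, -0.2], [0, 0, 0.8], [0, 0, 1.8], [0, 0, 2.8], [0, 0, 2.8]], "spin": [0, 0, 0, 0, 0, 0, 0], "jaw": 0.55}}

```text
clock: 19.6
eef_pos: [0.5732, -0.3931, 0.3432]
eef_rot: [0.429, 3.101, -0.009]
contact_force: [1.2, -0.7, 0.8]
opening: 0.548
```

{"name": "send_rows", "arguments": {"xyz": [[-0.2, 1.2, 0], [-0.4, 2.4, 0], [-0.6, 3.6, 0], [-0.9, 4.8, 0], [-1.1, 6, 0], [-1.4, 7.2, 0], [-1.6, 8.4, 0], [-1.9, 9.5, 0], [-1.9, 9.8, 0], [-1.9, 9.8, 0]], "spin": [0, 0, 0, -0.1, -0.2, -0.3, -0.4, -0.4, -0.4, -0.4], "jaw": 0.6}}

```text
clock: 20.6
eef_pos: [0.4947, 0.0019, 0.3355]
eef_rot: [0.512, 3.099, -0.0]
contact_force: [0.5, -1.0, 0.5]
opening: 0.601
```

Run:
```python
from h import *
from scipy.spatial.transform import Rotation as R
o=observe();print(o['clock'],o['eef_pos'],o['opening'],R.from_rotvec(o['eef_rot']).as_matrix()[:,1])
a=snapshot('top');s=snapshot('side')
im=np.zeros((400,800,3),np.uint8)
im[:400,:400]=cv2.resize(a[75:225,340:490],(400,400));im[:,400:]=cv2.resize(s[160:280,240:360],(400,400))
save(im,'st5.png')
print('goal',(np.array([.4953,.0002])-o['eef_pos'][:2])/.04)
```

```text
20.6 [0.49471159 0.00193263 0.33549718] 0.601208922924263 [3.21738235e-01 9.46828654e-01 9.13756903e-05]
goal [ 0.01471026 -0.04331563]
```

View pics/st5.png

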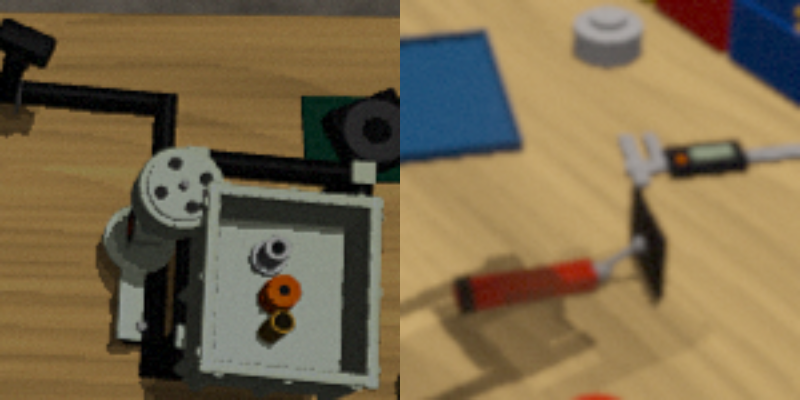

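All three pieces lie in the hopper, at (270,255), (280,293) and (280,325). The mirror handle is below the gripper, with jaw axis 71.2° as wanted. Descending.

{"name": "send_rows", "arguments": {"xyz": [[0, 0, -1.2], [0, 0, -2.4], [0, 0, -3.6], [0, 0, -4.8], [0, 0, -5.8], [0, 0, -6.4], [0, 0, -6.8], [0, 0, -6.8]], "spin": [0, 0, 0, 0, 0, 0, 0, 0]}}

```text
clock: 21.5
eef_pos: [0.4937, -0.001, 0.0609]
eef_rot: [-0.52, -3.094, 0.001]
contact_force: [-0.3, 0.1, 0.4]
opening: 0.597
```

Run:
```python
from h import *
o=observe();e=o['eef_pos'];print(o['clock'],e)
s=snapshot('side')
save(s,'s6.png',(240,170,340,260),6)
d=np.array([.9465,-.3228]);O=np.array([.4745,.0073])
for n,x,z in [('back',-.055,.018),('front',.055,.018),('grasp',.022,.018),('headtop',.096,.06)]: print(n,(proj('side',[*(O+d*x),z])-[240,170])*6)
```

```text
21.5 [ 0.49373417 -0.001022    0.06092377]
back [ 88.81873715 454.30567809]
front [343.37146042 412.0727613 ]
grasp [268.09740168 424.56150241]
headtop [439.45477802 318.53279621]
```

View pics/s6.png

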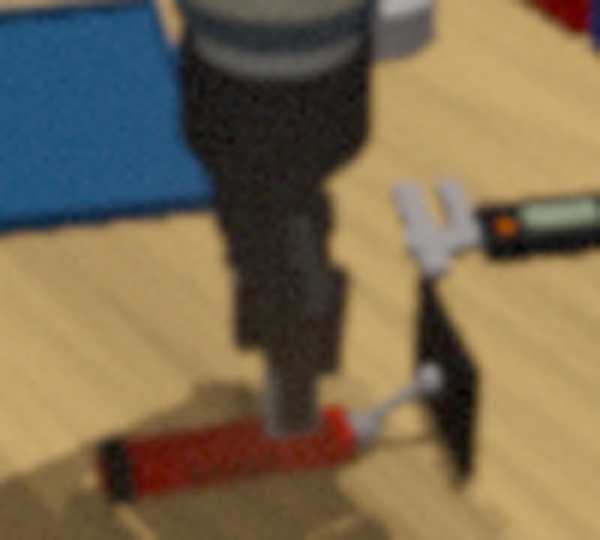

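The fingers straddle the handle (tips at (290,430), handle front at (350,418)). The handle lies about 4 mm farther forward than I estimated, which is fine.

{"name": "send_rows", "arguments": {"xyz": [[0.05, 0, -0.5], [0.05, 0, -0.9], [0.05, 0, -0.9], [0.05, 0, -0.9], [0.05, 0, -0.9]], "spin": [0, 0, 0, 0, 0]}}

```text
clock: 22.05
eef_pos: [0.4977, 0.0003, 0.0285]
eef_rot: [0.517, 3.097, 0.0]
contact_force: [0.4, 0.3, 0.4]
opening: 0.599
```

{"name": "send_rows", "arguments": {"xyz": [[0, 0, 0], [0, 0, 0], [0, 0, 0], [0, 0, 0], [0, 0, 0]], "spin": [0, 0, 0, 0, 0], "jaw": 0, "newtons": 60}}

```text
clock: 22.55
eef_pos: [0.4973, 0.0006, 0.0283]
eef_rot: [0.516, 3.097, 0.0]
contact_force: [-1.5, 0.4, 8.2]
opening: 0.265
```

Gripped (22.5 mm ≈ handle width). Lift, then move and turn to the view spot.

{"name": "send_rows", "arguments": {"xyz": [[0, 0, 0.6], [0, 0, 1.3], [0, 0, 2], [0.2, 0, 2.2], [0.5, 0, 2.2], [0.8, 0, 2.2], [1.1, 0, 2.2], [1.35, 0.05, 2.2], [1.35, 0.05, 2.2], [1.35, 0.05, 2.2]], "spin": [0, 0, 0, -0.7, -1.4, -2.1, -2.8, -3.4, -3.8, -3.8]}}

```text
clock: 23.55
eef_pos: [0.5507, 0.0027, 0.1153]
eef_rot: [-1.312, -2.854, 0.0]
contact_force: [-0.1, -0.8, -1.1]
opening: 0.265
```

{"name": "send_rows", "arguments": {"xyz": [[0, 0, 0], [0, 0, 0], [0, 0, 0]], "spin": [0, 0, 0]}}

```text
clock: 23.85
eef_pos: [0.5506, 0.0026, 0.1154]
eef_rot: [-1.31, -2.855, 0.0]
contact_force: [1.4, -0.5, -0.3]
opening: 0.258
```

Run:
```python
from h import *
from scipy.spatial.transform import Rotation as R
o=observe();e=o['eef_pos'];y=R.from_rotvec(o['eef_rot']).as_matrix()[:,1];print(o['clock'],e,np.degrees(np.arctan2(y[1],y[0])),o['opening'])
a=snapshot('top');s=snapshot('side')
im=np.zeros((400,800,3),np.uint8)
im[:,:400]=cv2.resize(a[140:240,260:360],(400,400),interpolation=cv2.INTER_CUBIC);im[:,400:]=cv2.resize(s[120:220,270:370],(400,400),interpolation=cv2.INTER_CUBIC)
save(im,'st7.png')
yaw=np.radians(-49.33);d=np.array([np.cos(yaw),np.sin(yaw),0]);n=np.array([-d[1],d[0],0]);F=np.array([.604,-.0587,.12])
for s1 in(-1,1):
  for s2 in(-1,1):
    p=F-.004*d+n*.035*s1+[0,0,.028*s2];print(s1,s2,(proj('top',p)-[260,140])*4,(proj('side',p)-[270,120])*4+[400,0])
```

```text
23.85 [0.55062039 0.00257919 0.11536394] 40.694169391903 0.25769862496919377
-1 -1 [220.57794391 203.50295451] [642.77482156 410.81303671]
-1 1 [225.79966838 183.51529867] [648.87284518 333.46376582]
1 -1 [154.48402363 126.42417698] [663.74706093 346.01456613]
1 1 [156.65489723 103.12786545] [670.17650111 270.77778657]
```

View pics/st7.png

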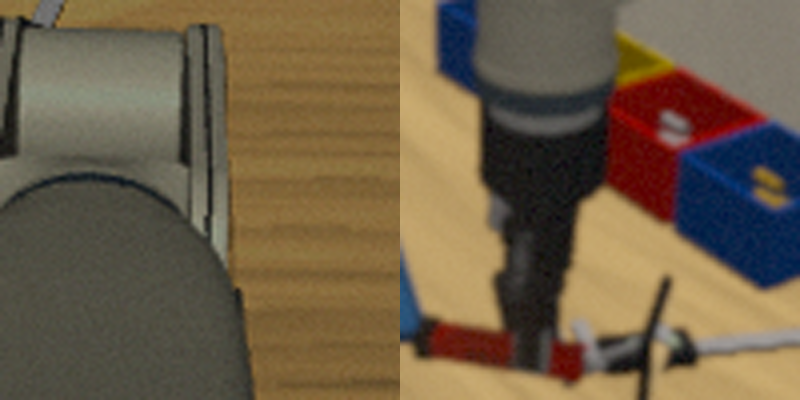

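In the side view (right half) the head is seen edge-on, from (668,278) to (643,400). Prediction was (670,271) to (643,411). The arm hides it from the top camera, so I make one last numeric and overlay check of position, yaw and pitch.

Run:
```python
from h import *
o=observe();print(o['clock'],o['eef_pos'],o['opening'])
s=snapshot('side');print('head',spot('mirror_head','side'));print('mirror',spot('mirror','side'))
yaw=np.radians(-49.33);d=np.array([np.cos(yaw),np.sin(yaw),0]);n=np.array([-d[1],d[0],0]);F=np.array([.604,-.0587,.12]);O=F-.1*d-[0,0,.032]
k=7;c=np.array([365,180]);c=np.array([270,175]);im=cv2.resize(s[175:235,270:360],None,fx=k,fy=k,interpolation=cv2.INTER_CUBIC)
def L(P,Q,col): 
    a,b=[tuple(int(v) for v in (proj('side',p)-c+.5)*k) for p in(P,Q)];cv2.line(im,a,b,col,1)
for sn in(-1,1):
  for z in(0,.018): L(O-.055*d+n*.012*sn+[0,0,z],O+.055*d+n*.012*sn+[0,0,z],(0,255,0))
q=[F+n*.035*i+np.array([0,0,.028*j]) for i,j in((-1,-1),(-1,1),(1,1),(1,-1))]
for i in range(4): L(q[i],q[(i+1)%4],(255,255,0)); L(q[i]-.008*d,q[(i+1)%4]-.008*d,(0,255,255))
save(im,'s8.png')
```

```text
23.95 [0.55070128 0.00257662 0.11534791] 0.26196773952819036
head [(0.79, array([0.261, 0.301, 0.038]), array([153., 207.])), (0.68, array([ 0.585, -0.069,  0.13 ]), array([332., 206.])), (0.68, array([0.526, 0.294, 0.007]), array([240., 189.]))]
mirror [(0.81, array([ 0.555, -0.019,  0.105]), array([310., 209.])), (0.75, array([0.265, 0.302, 0.019]), array([156., 212.]))]
```

View pics/s8.png

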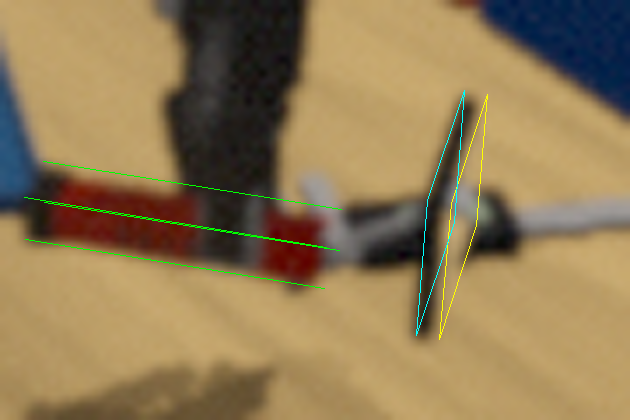

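The overlay fits in yaw, pitch and height. The head is about 2 to 3 mm short along its axis (bar at x≈447 against ≈452 predicted). One small correction, settle, then hand in.

{"name": "send_rows", "arguments": {"xyz": [[0.05, -0.05, 0.02], [0.05, -0.05, 0.02], [0.05, -0.05, 0.02], [0.05, -0.05, 0.02], [0.05, -0.05, 0.02], [0.05, -0.05, 0.02]], "spin": [0, 0, 0, 0, 0, 0]}}

```text
clock: 24.7
eef_pos: [0.5528, 0.0006, 0.1161]
eef_rot: [-1.311, -2.855, 0.0]
contact_force: [0.8, 0.6, -1.6]
opening: 0.26
```

Run:
```python
from h import *
snapshot('side')
for l in('brass_sleeve','alu_bush','orange_roller'): print(l,spot(l,'side')[:2])
o=observe();print(o['clock'],o['eef_pos'],o['eef_rot'],o['opening'],np.abs(o['dq']).max())
print(hand_in())
```

```text
brass_sleeve [(0.57, array([ 0.54 , -0.388,  0.213]), array([434., 265.]))]
alu_bush [(0.82, array([ 0.604, -0.395,  0.202]), array([461., 258.]))]
orange_roller [(0.78, array([ 0.563, -0.4  ,  0.2  ]), array([448., 270.])), (0.66, array([0.462, 0.264, 0.024]), array([225., 195.]))]
24.9 [0.55278419 0.00061273 0.11610144] [-1.31124109e+00 -2.85481288e+00  3.37571491e-05] 0.2615192655988504 0.0009483898671705581
the job is handed in; nothing more can be done
None
```

I loaded the brass sleeve, aluminium bush and orange roller into the hopper. Then I picked up the red mirror by its handle, held it at the view spot facing the halfway point, and handed in at 24.9 s while still gripping it.

**Last checks:**
- **Test pieces:** all three were detected inside the hopper just before hand-in.
- **Grip:** the handle was firmly held (opening 0.26) and the arm was still.
- **Yaw:** about -49.3° from the jaw direction, as planned.
- **Head position:** the side-view overlay showed the head 2–3 mm short of the target. I corrected for that, but had no pictures left to view the result.

**Not confirmed:**
- The arm hid the mirror from the top camera, so I never saw the reflection itself. Its aim depends on where I placed the feeder from the hopper rim (rim corners matched to about 2 mm).
- The detector put the middle of the head about 2 cm from the view spot (0.585, -0.069, 0.130 against 0.604, -0.059, 0.120). That was before the small correction, and I trusted the overlay instead because the head was seen edge-on.
- I didn't measure the pulley and the other bench items again at the end; I saw no contact with them.

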